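# Clear and raise the cut-list screen under the bench lamp

## Task

A pine offcut has been left on the closed screen of the cut-list terminal. First take it off and lay it down in the empty plywood tray without dropping it, leaving the screen closed; then raise the screen to about 60 degrees from its closed position, so that it stays there by itself, and let go. Do not strike the lamp above it, and leave the glue bottle, the mug and the tin where they stand.

Things in the scene. Friction and masses are not known exactly. Their poses are not given: they have to be found in the camera images.
- terminal: Cut-list terminal like a rugged laptop, fixed to the bench: black base 180 (x) x 240 (y) x 32 mm high with keys; origin at the centre of the base's underside, z up; its front faces -x of its own frame. The screen lies closed on it. The terminal's yaw varies by about -0.15 to 0.35 rad.
- screen (a joint): Stiff hinge of the screen along the terminal's y axis at its far edge: 0 = closed flat, grows as the front edge rises, 1.9 rad = fully back; 60 degrees = 1.047 rad. It stays where it is left; moving it takes 5 to 8 N at the tab. The grey screen is 14 mm thick, 240 mm wide, its edge 175 mm from the hinge axis; closed, its top is 48 mm above the bench.
- screen_hinge (a point): The middle of the hinge axis, 85 mm in +x from the terminal's origin, 41 mm above the bench; axes as the terminal's.
- tab_grip (a point): Grip point on the aluminium pull tab at the middle of the screen's front edge, 205 mm from the hinge axis. The tab is 24 mm wide (y), 12 mm thick, in the screen's mid-plane (41 mm above the bench when closed), and sticks out 45 mm beyond the screen's edge; the point is 30 mm out from that edge. Axes turn with the screen: x to the hinge, y along it, z up when closed.
- lamp_bar (a point): Centre of the fixed bench lamp's bar, which runs along its y above the screen: 45 (x) x 340 (y) x 30 mm high, underside 330 mm above the bench; axes parallel to the terminal's within 0.03 rad. It lies about 70 mm nearer the terminal's front than the hinge axis, so the gripper must come in under it from the front with the tool tilted.
- offcut_center (a point): Centre of the pine offcut, a loose block 100 (x) x 40 (y) x 35 mm high, 50 to 110 g, lying flat on the closed screen; x along its length, which points roughly from the screen's front to its hinge (within 0.3 rad).
- offcut: The same pine offcut; origin at the centre of its underside.
- tray: Empty open plywood tray fixed to the bench on the robot's right, 210 x 210 mm outside, 35 mm high, walls and floor about 6 mm; origin at the centre of its underside, z up.
- lamp: The whole bench lamp (bar, arm, post), fixed; its origin is on the bench, within 15 mm of the terminal's origin in plan. Its post, 22 mm thick on a 90 mm disc foot, stands at the terminal's far left corner, 140 mm in +x and 190 mm in +y of this origin; a 20 mm arm runs from its top to the bar.
- glue: White plastic glue bottle, 56 mm diameter, 150 mm high, bystander; origin under its centre.
- mug: Steel mug, 76 mm diameter, 85 mm high with a side handle, bystander; origin under its centre.
- tin: Plain metal tin, 68 mm diameter, 75 mm high, bystander; origin under its centre.
Mind the look-alikes: they are no part of the job. There is more than one size of the offcut; the job needs the middle-sized.

How it is judged (in metres and radians):
On the way:
1. the offcut lies in the tray, let go and at rest, with the screen still closed (x of offcut_center in the frame of tray between -0.095 and 0.095 m and y of offcut_center in the frame of tray between -0.095 and 0.095 m and z of offcut_center in the frame of tray between 0 and 0.036 m and linear speed of offcut below 0.03 m/s and contact force between the fingers and offcut below 0.1 N and value of joint screen below 0.15 rad), for 0.2 s.
At the end, for the whole second after the job is handed in: The screen stands 54 to 66 degrees (0.942 to 1.152 rad) open and still; the offcut lies at rest in the tray, its centre within 95 mm of the tray's middle along both tray axes and less than 36 mm above the tray's underside (value of joint screen between 0.942 and 1.152 rad and velocity of joint screen between -0.03 and 0.03 rad/s and x of offcut_center in the frame of tray between -0.095 and 0.095 m and y of offcut_center in the frame of tray between -0.095 and 0.095 m and z of offcut_center in the frame of tray between 0 and 0.036 m and linear speed of offcut below 0.03 m/s); the robot touches nothing.
It fails at once if the robot strikes the lamp (more than 3 N) (contact force between any of the arm, the fingers, offcut and lamp above 3 N).
It fails at once if the offcut is dropped or thrown (faster than 0.9 m/s while not held, a fall of about 4 cm) (contact force between the fingers and offcut below 0.1 N and linear speed of offcut above 0.9 m/s).
It fails at once if the glue is moved by more than 30 mm or tipped (distance of glue from where it was at the start of the episode above 0.03 m or angle between glue's own z axis and vertical above 0.4 rad).
It fails at once if the mug is moved by more than 30 mm or tipped (distance of mug from where it was at the start of the episode above 0.03 m or angle between mug's own z axis and vertical above 0.4 rad).
It fails at once if the tin is moved by more than 30 mm or tipped (distance of tin from where it was at the start of the episode above 0.03 m or angle between tin's own z axis and vertical above 0.4 rad).
It also fails if it takes over 59 s, if anything falls off the work surface, if the arm or the gripper's body presses on something with over 40 N, if the wrist force passes 120 N, or if a joint passes its speed limit or range.

## Robot

A 6-joint arm with a two-finger parallel gripper is mounted at the origin on the work surface. World frame = base frame: x ahead of the robot, y to its left, z up, the work surface at z = 0. Lengths are in mm, angles in rad, forces in N, time in s.
With the tool pointing down it reaches from about 400 to 925 mm from the base axis. Payload 12.5 kg.
Tool frame: the origin (TCP) lies midway between the tips of the shut fingers; the grasp point (between the pads) lies 19 mm behind it (env.pinch_z is the z of the grasp point in the tool frame, in mm); z points along the fingers, y is the line along which they close (so a half turn about z gives the same grasp; the last joint's range is limited). The gripper opens to 95 mm and grips with 3 to 60 N. Pads are 20 mm wide; open, the fingers measure 119 mm over their backs; the gripper's body (75 mm by 180 mm) begins 59 mm behind the grasp point.
Start: joints at [-1.285, 0.491, 1.559, -0, 1.092, -0.106], TCP at [238.682, -577.649, 214.661] pointing down, gripper open.
Joint ranges: [-3.1, 3.1], [-0.84, 2.19], [0.05, 2.79], [-1.13, 4.28], [0.06, 2.93], [-2.69, 2.69]. Speed limits (rad/s): [2.22, 2.22, 2.79, 3.14, 3.14, 3.14].

## Interface

Orientations are given as [roll, pitch, yaw] about the fixed x, y, z axes, in that order (R = Rz(yaw) Ry(pitch) Rx(roll)).
In Python, from cell import env, eyes gives the robot as it stands.
- The arm moves only by the shell command python3 -m inch 'ROWS'. ROWS is JSON, a list of rows, each a list of 3 entries, a list of its own where there are three numbers: the shift along the tool's x, y, z in units of 60 mm (1.0 is 60 mm), then the turn about the tool's z in units of 5 degrees (1.0 is 5 degrees), then the closure, from -1 (fully open) to 1 (shut). In form: [[[tx, ty, tz], turn, claw], ...]. A call has exactly 10 rows; each row shifts and turns the commanded pose from where the row before left it, along the tool's axes as they then stand; what a row does not reach is not made up. A row lasts 1/8 s, in which the tool goes at most 62.5 mm and 10.7 degrees, less where a joint would pass 70% of its speed; a pose out of reach is approached as far as the arm can. A call is refused whole if a number of a shift passes 1 or a number of a turn 1, either way. A call with a gripper value outside its range is refused whole. The fingers move at their own pace and stop on an object; the grip force is fixed at half the most. Time passes only in rows, so rows that do not move let the fingers close, or fill a call up. It gives the time, the measured TCP pose, the force, the opening and the grip force at its end, in the units of the state.
- env.state(): the state, without advancing time (a new reading comes with each control period).
- eyes.read_camera(name): name is "scene" or "top" or "wrist"; returns a dict with "pixels" (400x640x3 uint8, red, green, blue), "fx", "fy", "cx", "cy" (pixels), "extrinsics" (4x4, takes a point from world to camera coordinates). Camera axes: x right, y down, z forward; pixel columns grow to the right and rows downward; lengths in mm; the calibration is good to about 2 mm. A picture is of the moment at which its call begins. There is no depth.
- env.job_done(): hands the job in; it is judged then, once.
Trained networks look in a picture, given as the dict that the camera call returned (one of the last four; its "shot" number tells which), for a name from the list of things; names that differ only in an ending like _2 or _b are one class to them, and where a whole thing is asked for, a point or a joint stands for the part that bears it (a point fixed in the world has none). Each returns a list of dicts, best first, with "score" (0 to 1); they miss things now and then, are a little off and sometimes report something else, mostly with a low value. They report only what shows in the picture. A call takes as long as a camera call. They do not tell look-alikes from the thing itself.
- eyes.boxes_of(name, picture): "centre" ([row, column] in pixels, amid what is visible of it).
- eyes.cut_out(name, picture): "mask" (400x640 bool, what is visible of it) and "centre" ([row, column] in pixels, amid what is visible of it).
- eyes.spot_point(name, picture): "centre" ([row, column] in pixels: a listed point, or the origin of a listed thing).
The state is a dict: "t": time; "joints": joint angles; "qvel": joint speeds; "tau": joint torques, N m; "eef_pos": TCP position; "tcp_rot": TCP orientation; "ft_force": force on the tool from outside, world axes, zero at the start; "moment": the same for the moment, N m; "opening": opening from 0.0 (shut) to 1.0 (fully open); "grip_force": force on a finger pad.
Only numpy, scipy, OpenCV 4.12 (cv2) and the standard library are available. Lean on these libraries where they do the work, as an engineer would, in place of code of your own. Each camera call takes 0.05 s, during which the arm holds its last target. There are 200 camera calls.

## Working session

There is one attempt and no reset: what is moved stays moved. The work goes in short steps, Python scripts to look and compute and a shell command to move; the robot and the scene stay as the last step left them, time stands still between calls to the robot, and variables do not carry over. Pictures are saved under pics/ and viewed, at most 10 in all, crops included, and the job is handed in when it is done.

```bash
ls; mkdir -p pics
cat > h.py <<'E'
import numpy as np, cv2
from cell import env, eyes
def ray(pic,rc):
    E=np.array(pic["extrinsics"]);R=E[:3,:3];t=E[:3,3]
    d=R.T@np.array([(rc[1]-pic["cx"])/pic["fx"],(rc[0]-pic["cy"])/pic["fy"],1.]);return -R.T@t,d
def atz(pic,rc,z):
    o,d=ray(pic,rc);return o+d*(z-o[2])/d[2]
def tri(obs):
    A=np.zeros((3,3));b=np.zeros(3)
    for p,rc in obs:
        o,d=ray(p,rc);d=d/np.linalg.norm(d);M=np.eye(3)-np.outer(d,d);A+=M;b+=M@o
    return np.linalg.solve(A,b)
def proj(pic,P):
    E=np.array(pic["extrinsics"]);c=E[:3,:3]@np.array(P)+E[:3,3]
    return np.array([pic["cy"]+pic["fy"]*c[1]/c[2],pic["cx"]+pic["fx"]*c[0]/c[2]])
def save(pic,n): cv2.imwrite(f"pics/{n}.png",np.ascontiguousarray(pic["pixels"][:,:,::-1]))
E
python3 - <<'E'
from h import *
np.set_printoptions(precision=1,suppress=True)
T=eyes.read_camera("top");S=eyes.read_camera("scene")
save(T,"t0");save(S,"s0")
for n,p in(("T",T),("S",S)): print(n,"cam",ray(p,(200,320))[0],ray(p,(200,320))[1])
zs=dict(terminal=0,screen_hinge=41,tab_grip=41,lamp_bar=345,offcut_center=65.5,tray=0,lamp=0,glue=0,mug=0,tin=0)
for k,z in zs.items():
    for n,p in(("T",T),("S",S)):
        for r in eyes.spot_point(k,p)[:3]:
            print(k,n,round(r["score"],2),np.array(r["centre"]),atz(p,r["centre"],z))
print(env.state()["tcp_rot"],env.pinch_z)
E
```

```text
pics
T cam [ 488.9   55.1 1639.2] [ 0. -0. -1.]
S cam [837.3 661.6 825.3] [-0.3 -0.7 -0.7]
terminal T 0.72 [178.8 285.8] [626.  159.9   0. ]
terminal S 0.63 [295.1 313. ] [629.6 167.8   0. ]
screen_hinge S 0.75 [298.  280.2] [717.2 166.5  41. ]
tab_grip T 0.83 [210.9 292. ] [515.7 134.5  41. ]
tab_grip S 0.88 [258.8 349.4] [503.8 128.6  41. ]
lamp_bar T 0.68 [160.  263.1] [647.2 200.4 345. ]
lamp_bar T 0.39 [176.9 288.7] [602.4 130.1 345. ]
lamp_bar S 0.83 [208.8 311.9] [642.1 198.8 345. ]
lamp_bar S 0.58 [276.8 316.3] [698.2 345.6 345. ]
lamp_bar S 0.44 [218.4 248.1] [760.6 173.9 345. ]
offcut_center T 0.93 [181.2 287.7] [612.7 149.3  65.5]
offcut_center T 0.72 [232.3 257. ] [443.3 246.6  65.5]
offcut_center T 0.7 [249.8 304.2] [388.9  91.1  65.5]
offcut_center S 0.82 [292.7 390.5] [471.7 278.3  65.5]
offcut_center S 0.74 [277.2 316.2] [617.9 162.6  65.5]
offcut_center S 0.74 [242.5 381.4] [407.2 131.4  65.5]
tray T 0.72 [154.7 385.1] [ 714.5 -179.5    0. ]
tray T 0.58 [225.9 428.2] [ 472.9 -328.7    0. ]
tray S 0.85 [173.7 295.4] [ 483.  -329.2    0. ]
lamp S 0.16 [217.2 249.4] [ 700.2 -179.9    0. ]
glue T 0.59 [155.2 381.6] [ 712.6 -167.5    0. ]
glue S 0.61 [218.4 248.8] [ 703.5 -175.5   -0. ]
glue S 0.24 [346.6 442.2] [409.4 419.8   0. ]
mug T 0.74 [153.8 381.5] [ 717.4 -167.1    0. ]
mug T 0.67 [243.1 205.8] [401.8 428.2   0. ]
mug S 0.97 [347.5 441.3] [412.7 420.6   0. ]
tin T 0.79 [167.8 423.9] [ 671.5 -312.9    0. ]
tin S 0.69 [192.2 246.7] [ 674.3 -301.9    0. ]
[3.1 0.  0.4] -18.8
```

```bash
python3 -c "
import cv2
a=cv2.imread('pics/t0.png')[110:280,180:460];b=cv2.imread('pics/s0.png')[120:400,220:500]
a=cv2.resize(a,(800,486),interpolation=2);b=cv2.resize(b,(600,600),interpolation=2)
cv2.imwrite('pics/t0c.png',a);cv2.imwrite('pics/s0c.png',b)"
```

```text
(no output)
```

View pics/t0c.png

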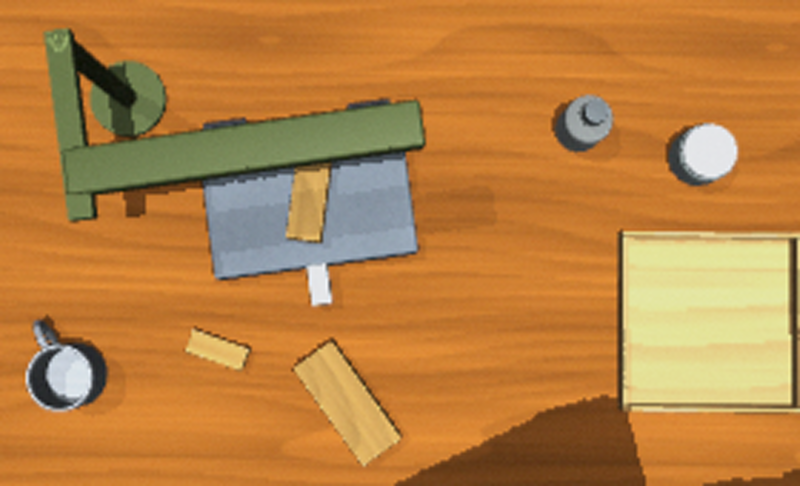

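View pics/s0c.png

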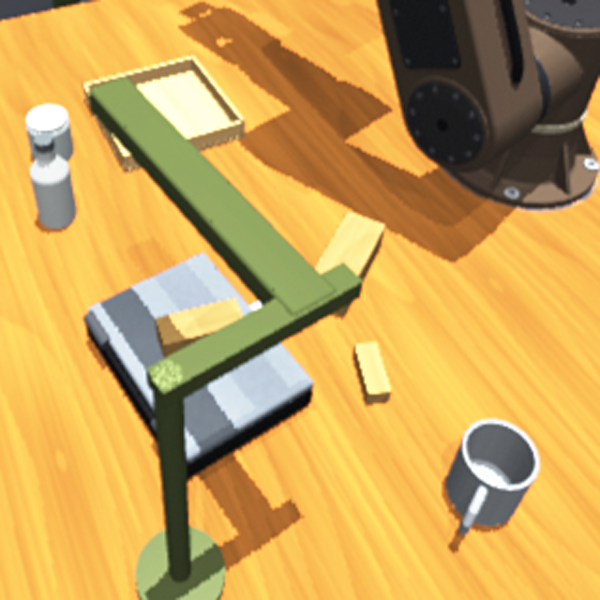

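The pictures show the middle offcut on the screen, partly under the bar, at about (182, 288) in the top view. The large and small blocks lie loose in front of the terminal, at about (250, 304) and (232, 257). The white tab is at (210, 291), the tray at (223, 428), the glue and tin stand at right, and the mug is at left. Next I'll fit the edges.

Run:
```python
from h import *
np.set_printoptions(precision=1,suppress=True)
T=eyes.read_camera("top")
np.save("pics/top.npy",T["pixels"])
def front(mask,c0,c1,z):
    P=[]
    for c in range(c0,c1):
        r=np.where(mask[:,c])[0]
        if len(r): P.append(atz(T,(r.max()+.5,c),z)[:2])
    P=np.array(P);k=np.polyfit(P[:,1],P[:,0],1)
    k=np.polyfit(*(P[np.abs(np.polyval(k,P[:,1])-P[:,0])<5].T[::-1]),1);return k
for n in("lamp","lamp_bar","screen","terminal","tab_grip","offcut","tray"):
    for r in eyes.cut_out(n,T)[:2]:
        m=r["mask"];ys,xs=np.where(m);print(n,round(r["score"],2),m.sum(),ys.min(),ys.max(),xs.min(),xs.max())
        (c,s,a)=cv2.minAreaRect(np.c_[xs,ys].astype(np.float32));print("  rect",np.array(c),np.array(s),a)
        if n=="lamp": print("  bar front x=k y+b at z360",front(m,215,325,360))
        if n in("screen","terminal"): print("  front edge z48",front(m,258,284,48),front(m,298,322,48))
        if n=="offcut":
            print("  corners z83",[atz(T,(p[1],p[0]),83)[:2] for p in cv2.boxPoints((c,s,a))])
        if n=="tray": print("  corners z35",[atz(T,(p[1],p[0]),35)[:2] for p in cv2.boxPoints((c,s,a))])
        if n=="tab_grip": print("  corners z47",[atz(T,(p[1],p[0]),47)[:2] for p in cv2.boxPoints((c,s,a))])
```

```text
lamp 0.97 3559 119 186 195 328
  rect [261.1 143. ] [ 67.9 128.1] 80.27242279052734
  bar front x=k y+b at z360 [ -0.2 647.4]
lamp_bar 0.83 3596 120 186 195 329
  rect [262.4 145.6] [ 67.1 129.4] 82.87498474121094
screen 0.88 2301 163 215 251 325
  rect [288.9 191.4] [47.9 72.4] 81.8698959350586
  front edge z48 [ -0.1 562.5] [ -0.2 567.5]
screen 0.3 2421 145 216 251 325
  rect [287.6 182.1] [68.4 72.2] 82.40535736083984
  front edge z48 [ -0.1 561.6] [ -0.1 561.5]
terminal 0.59 2292 164 215 251 325
  rect [288.8 191.4] [48. 72.] 82.03038787841797
  front edge z48 [ -0.1 558.7] [ -0.2 563.2]
tab_grip 0.8 2153 164 215 252 324
  rect [288.8 191.3] [47.9 70.7] 82.303955078125
  corners z47 [array([641.8, 274.8]), array([677.3,  42. ]), array([519.6,  18.2]), array([484.3, 250. ])]
tab_grip 0.6 300 143 162 374 393
  rect [383.8 152.8] [16.3 21.2] 45.0
  corners z47 [array([ 707.9, -124.1]), array([ 759.1, -173.6]), array([ 721.1, -212.3]), array([ 670. , -162.8])]
offcut 0.91 770 229 272 283 319
  rect [301.2 250.1] [43.  18.3] 54.688785552978516
  corners z83 [array([427.3, 165.3]), array([462.2, 117.6]), array([350.4,  35.3]), array([315.7,  82.9])]
offcut 0.88 377 167 194 280 295
  rect [287.8 180.3] [14. 28.] 7.125016689300537
  corners z83 [array([571.1, 175.5]), array([662.1, 166. ]), array([657.1, 120.6]), array([566.2, 130.2])]
tray 0.68 4074 190 254 395 461
  rect [428. 222.] [64. 66.] 90.0
  corners z35 [array([ 591.4, -208.8]), array([ 595. , -429.6]), array([ 381.7, -430. ]), array([ 378.1, -210.6])]
```

```bash
cat >> h.py <<'E'
from scipy.spatial.transform import Rotation as Ro
def go(target,yaw=None,n=None):
    s=env.state();rot=Ro.from_euler("xyz",s["tcp_rot"])
    x=rot.as_matrix()[:,0];y0=np.arctan2(x[1],x[0]);yaw=y0 if yaw is None else yaw
    r2=Ro.from_euler("z",yaw-y0)*rot
    d=r2.inv().apply(np.array(target)-s["eef_pos"])/60
    print("t",s["t"],"pos",s["eef_pos"],"yaw %.3f"%y0,"rpy",np.round(s["tcp_rot"],3),"| turn units first %.2f"%(np.degrees(y0-yaw)/5),"then units",np.round(d,3),"|d| %.2f"%np.linalg.norm(d))
E
python3 - <<'E'
from h import *
go([450,-250,250],-0.1);go([430,150,250],-0.1)
E
```

```text
t 1.5 pos [ 238.66978121 -577.65373874  214.6556339 ] yaw 0.392 rpy [3.141 0.    0.392] | turn units first 5.64 then units [ 2.959 -5.785 -0.59 ] |d| 6.52
t 1.5 pos [ 238.66978121 -577.65373874  214.6556339 ] yaw 0.392 rpy [3.141 0.    0.392] | turn units first 5.64 then units [  1.962 -12.385  -0.59 ] |d| 12.55
```

```bash
python3 -m inch '[[[0,0,-0.1],0.94,-1],[[0,0,-0.1],0.94,-1],[[0.2,-0.8,-0.1],0.94,-1],[[0.3,-0.9,-0.1],0.94,-1],[[0.4,-0.9,-0.1],0.94,-1],[[0.4,-0.9,-0.1],0.94,-1],[[0.4,-0.9,0],0,-1],[[0.4,-0.9,0],0,-1],[[0.4,-0.9,0],0,-1],[[0.4,-0.9,0],0,-1]]'
python3 -m inch '[[[0,-0.95,0],0,-1],[[0,-0.95,0],0,-1],[[0,-0.95,0],0,-1],[[0,-0.9,0],0,-1],[[-0.1,-0.9,0],0,-1],[[-0.1,-0.9,0],0,-1],[[-0.1,-0.6,0],0,-1],[[-0.1,0,0],0,-1],[[0,0,0],0,-1],[[0,0,0],0,-1]]'
python3 - <<'E'
from h import *
W=eyes.read_camera("wrist");save(W,"w1");np.savez("pics/w1.npz",**{k:W[k] for k in("fx","fy","cx","cy","extrinsics")})
go([430,150,250],-0.1)
o,d=ray(W,(200,320));print(o,d)
E
```

```text
t: 2.75
eef_pos: [412.9, -156.1, 251.0]
tcp_rot: [3.141, -0.001, -0.101]
ft_force: [1.0, -0.6, 0.3]
opening: 1.003
grip_force: 0.0
t: 4.0
eef_pos: [425.5, 210.8, 250.7]
tcp_rot: [3.142, -0.0, -0.102]
ft_force: [0.2, 0.2, -0.3]
opening: 1.001
grip_force: 0.0
t 4.05 pos [425.53363539 210.7963031  250.74959961] yaw -0.102 rpy [ 3.142 -0.    -0.102] | turn units first -0.02 then units [0.175 1.001 0.013] |d| 1.02
[502.7468722  203.11015633 420.70687175] [-0.28802685  0.01393433 -0.95769587]
```

View pics/w1.png

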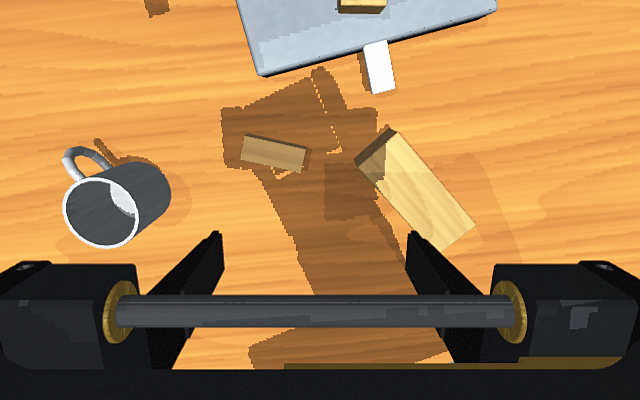

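The wrist view shows the screen's front edge from (260, 75) to (495, 15), the tab at (378, 65) and the offcut cut off at (360, 5). The camera sits 77 mm ahead of the tool axis, so I'll rise to see the whole screen.

```bash
python3 -m inch '[[[0.1,0.2,-0.5],0,-1],[[0.1,0.2,-0.5],0,-1],[[0.1,0.2,-0.5],0,-1],[[0.1,0.2,-0.5],0,-1],[[0.1,0.1,-0.4],0,-1],[[0.1,0.1,-0.1],0,-1],[[0.1,0,0],0,-1],[[0.1,0,0],0,-1],[[0,0,0],0,-1],[[0,0,0],0,-1]]'
python3 - <<'E'
from h import *
W=eyes.read_camera("wrist");save(W,"w2");np.savez("pics/w2.npz",**{k:W[k] for k in("fx","fy","cx","cy","extrinsics")})
go([430,150,250],-0.1);o,d=ray(W,(200,320));print(o,d)
E
```

```text
t: 5.3
eef_pos: [466.9, 147.3, 400.2]
tcp_rot: [3.141, 0.001, -0.1]
ft_force: [0.6, 0.1, 0.3]
opening: 1.003
grip_force: 0.0
t 5.35 pos [466.86364579 147.34407576 400.34841284] yaw -0.100 rpy [ 3.141  0.    -0.1  ] | turn units first -0.00 then units [-0.615  0.017  2.506] |d| 2.58
[544.37353722 139.79488712 570.03368003] [-0.28910845  0.01343001 -0.95737712]
```

View pics/w2.png

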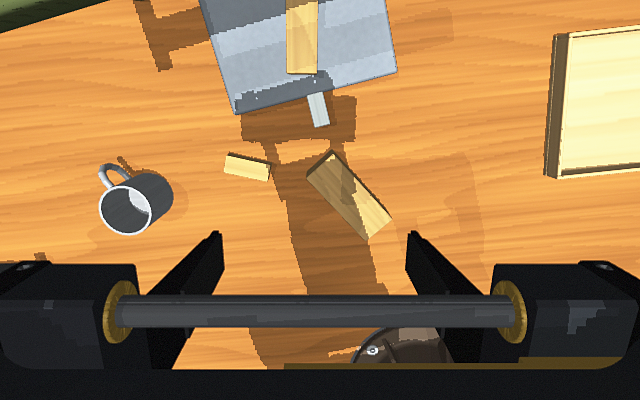

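```bash
python3 -c "
import cv2
a=cv2.imread('pics/w2.png')[0:140,210:410];cv2.imwrite('pics/w2c.png',cv2.resize(a,(800,560),interpolation=0))"
```

```text
(no output)
```

View pics/w2c.png

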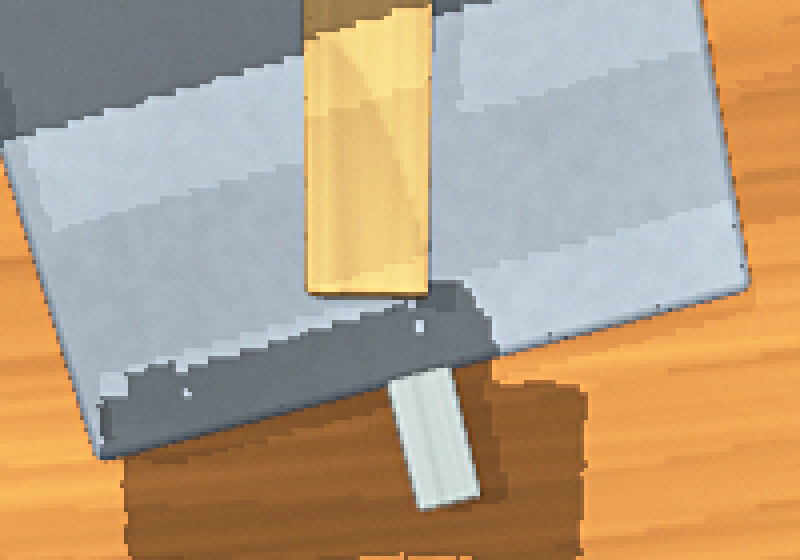

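Run:
```python
from h import *
np.set_printoptions(precision=1,suppress=True)
W=np.load("pics/w2.npz")
for n,rc,z in [("oL",(72.7,286.5),83),("oR",(72.7,317.2),83),("oL2",(2,286),83),("oR2",(2,318),83),("sL",(113.5,234.7),48),("sR",(71.5,397),48),("tipL",(127,315),47),("tipR",(123.5,330),47),("tbL",(95.5,307.5),47),("tbR",(91.5,323),47)]:
    print(n,atz(W,rc,z))
sL=atz(W,(113.5,234.7),48);sR=atz(W,(71.5,397),48);d=sL-sR;print(np.linalg.norm(d),"yaw",np.arctan2(-d[0],d[1]))
yaw=np.arctan2(-d[0],d[1]);u=np.array([np.cos(yaw),np.sin(yaw),0])
print("hinge",(sL+sR)/2+175*u,"tabgrip",(sL+sR)/2-30*u,"tip",(sL+sR)/2-45*u)
# bar front edges from saved top pixels
class P(dict):pass
T=eyes.read_camera("top");img=T["pixels"].astype(int)
g=(img[:,:,1]>img[:,:,0]+10)&(img[:,:,1]>img[:,:,2]+10)
for z in(360,330):
    Q=[]
    for c in range(215,322):
        r=np.where(g[:,c])[0]
        if len(r):Q.append(atz(T,(r.max()+.5,c),z)[:2])
    Q=np.array(Q);k=np.polyfit(Q[:,1],Q[:,0],1)
    k=np.polyfit(Q[:,1][abs(np.polyval(k,Q[:,1])-Q[:,0])<6],Q[:,0][abs(np.polyval(k,Q[:,1])-Q[:,0])<6],1)
    print("bar front",z,k*[100,1],"at y=140:",np.polyval(k,140),"at 155",np.polyval(k,155),len(Q))
```

```text
oL [572.6 173.2  83. ]
oR [568.6 133.8  83. ]
oL2 [654.1 163.8  83. ]
oR2 [650.2 124.8  83. ]
sL [527.3 255.9  48. ]
sR [560.9  23.4  48. ]
tipL [496.9 143.8  47. ]
tipR [499.6 121.8  47. ]
tbL [541.5 149.9  47. ]
tbR [544.7 127.7  47. ]
234.96526317340334 yaw 0.1432100167769993
hinge [717.3 164.6  48. ] tabgrip [514.4 135.4  48. ] tip [499.6 133.2  48. ]
bar front 360 [-15.8 651.6] at y=140: 629.4340226388597 at 155 627.0611940981336 107
bar front 330 [-15.8 655.2] at y=140: 633.0453666942249 at 155 630.6725381534987 107
```

Run:
```python
from h import *
S=eyes.read_camera("scene");save(S,"s2")
im=cv2.imread("pics/s2.png");
tcp=env.state()["eef_pos"]
for k in range(0,360,50):
    for dx in(-50,0,50):
        p=proj(S,tcp+np.array([dx,0,k]));cv2.circle(im,(int(p[1]),int(p[0])),1,(0,0,255) if dx else (255,0,0),-1)
c=im[0:300,200:560];cv2.imwrite("pics/s2c.png",cv2.resize(c,(720,600),interpolation=2))
```

```text
(no output)
```

View pics/s2c.png

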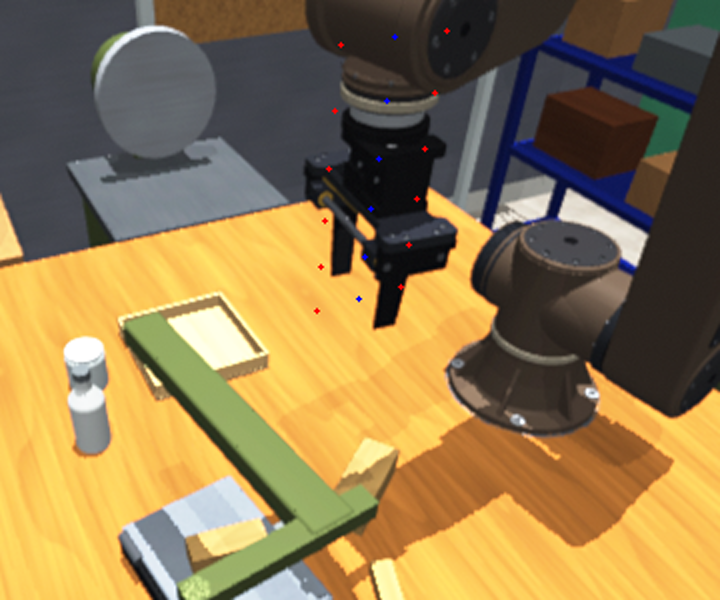

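Run:
```python
from h import *
T=eyes.read_camera("top");save(T,"t2")
im=cv2.resize(cv2.imread("pics/t2.png"),None,fx=4,fy=4,interpolation=2)
s=env.state();tcp=s["eef_pos"];a=s["joints"][0];print(s["joints"],np.arctan2(tcp[1],tcp[0]),s["t"])
u=np.array([np.cos(a),np.sin(a),0]);v=np.array([-u[1],u[0],0])
for h,c in((250,(0,0,255)),(300,(255,0,0))):
  for k in(-100,-50,0,50,60,100):
    for w in (u,v):
      p=proj(T,tcp+w*k+[0,0,h])*4+1.5;cv2.circle(im,(int(p[1]),int(p[0])),2,c,-1)
p=(proj(T,tcp+[0,0,290])*4).astype(int);print(p)
c=im[max(0,p[0]-290):p[0]+290,max(0,p[1]-350):p[1]+350];cv2.imwrite("pics/t2c.png",c);print(c.shape)
```

```text
[ 1.70630569e-01  1.45950755e-01  1.57667775e+00 -6.39319142e-05
  1.41888188e+00  1.84156106e+00] 0.305613295923767 5.5
[ 918 1075]
(580, 700, 3)
```

View pics/t2c.png

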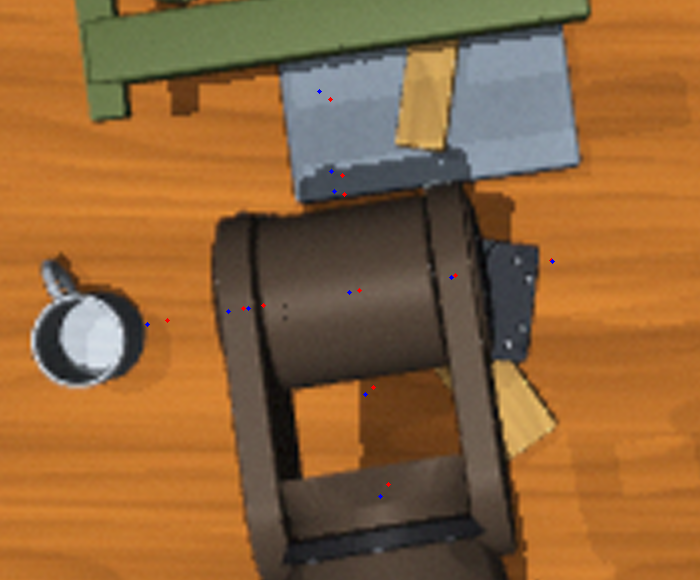

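Seen from above, the wrist housing reaches about 48 mm ahead of the tool axis and lies parallel to the bar (j1 about 0.16). A vertical tool can therefore grip the offcut's front 8 mm with about 10 mm clearance. I'll grip there, drag it forward and then regrip nearer its centre.

```bash
python3 - <<'E'
from h import *
go([540,156.5,55],-0.105);go([569,153.7,55],-0.105)
E
python3 -m inch '[[[0.2,0,0.6],0,-1],[[0.2,0,0.8],0,-1],[[0.2,0,0.8],0,-1],[[0.2,0,0.8],0,-1],[[0.2,0,0.8],0,-1],[[0.2,-0.1,0.8],0,-1],[[0,-0.1,0.6],0,-1],[[0,-0.1,0.4],0,-1],[[0,0,0.1],0,-1],[[0,0,0],0,-1]]'
python3 - <<'E'
from h import *
go([569,153.7,55],-0.105)
E
```

```text
t 5.5 pos [466.88332766 147.30049405 400.62749005] yaw -0.100 rpy [ 3.142 -0.    -0.1  ] | turn units first 0.06 then units [ 1.195 -0.28   5.761] |d| 5.89
t 5.5 pos [466.88332766 147.30049405 400.62749005] yaw -0.100 rpy [ 3.142 -0.    -0.1  ] | turn units first 0.06 then units [ 1.681 -0.285  5.761] |d| 6.01
t: 6.75
eef_pos: [540.6, 157.8, 59.0]
tcp_rot: [3.142, -0.0, -0.1]
ft_force: [0.7, -0.8, 1.0]
opening: 1.0
grip_force: 0.0
t 6.75 pos [540.6285349  157.78882463  58.96900793] yaw -0.100 rpy [ 3.142 -0.    -0.1  ] | turn units first 0.05 then units [0.477 0.018 0.066] |d| 0.48
```

```bash
python3 -m inch '[[[0.12,0,0.06],0,-1],[[0.12,0.02,0],0,-1],[[0.12,0,0],0,-1],[[0.11,0,0],0,-1],[[0,0,0],0,0.2],[[0,0,0],0,1],[[0,0,0],0,1],[[0,0,0],0,1],[[0,0,0],0,1],[[0,0,0],0,1]]'
```

```text
t: 8.0
eef_pos: [568.4, 153.8, 55.0]
tcp_rot: [3.142, -0.0, -0.1]
ft_force: [-0.1, -0.2, 0.2]
opening: 0.425
grip_force: 0.2
```

```bash
python3 -m inch '[[[0,0,0],0,1],[[0,0,0],0,1],[[-0.1,0,0],0,1],[[-0.1,0,0],0,1],[[-0.1,0,0],0,1],[[-0.15,0,0],0,1],[[-0.15,0,0],0,1],[[-0.15,0,0],0,1],[[0,0,0],0,1],[[0,0,0],0,1]]'
python3 -m inch '[[[0,0,0],0,0],[[0,0,0],0,-0.3],[[0,0,0],0,-0.3],[[0,0,0],0,-0.3],[[0.15,0,0],0,-0.3],[[0.15,0,0],0,-0.3],[[0.15,0,0],0,-0.3],[[0.12,0,0],0,-0.3],[[0,0,0],0,-0.3],[[0,0,0],0,-0.3]]'
python3 - <<'E'
from h import *
T=eyes.read_camera("top");S=eyes.read_camera("scene");save(S,"s3");save(T,"t3")
print(env.state()["eef_pos"])
for p in(T,S):
  for r in eyes.spot_point("offcut_center",p)[:3]: print(r["score"],r["centre"],atz(p,r["centre"],65.5))
  for r in eyes.cut_out("offcut",p)[:3]: print(r["mask"].sum(),r["centre"],atz(p,r["centre"],75))
E
```

```text
t: 9.25
eef_pos: [523.7, 158.4, 55.0]
tcp_rot: [3.142, -0.0, -0.1]
ft_force: [0.2, 0.4, -0.1]
opening: 0.416
grip_force: 30.0
t: 10.5
eef_pos: [557.4, 154.9, 54.9]
tcp_rot: [3.141, 0.0, -0.1]
ft_force: [-0.0, -0.3, 0.5]
opening: 0.649
grip_force: 0.0
[557.38258131 154.94701952  55.01341807]
0.57 [232.4, 254.1] [442.85268308 256.0746857   65.5       ]
0.43 [250.7, 300.7] [385.75049654 102.46906114  65.5       ]
79 [260.1, 313.9] [356.72559012  58.82121006  75.        ]
102 [227.5, 252.6] [458.95897099 260.10318063  75.        ]
0.72 [241.8, 383.5] [400.56536537 131.5640855   65.5       ]
0.72 [289.8, 394.0] [459.43102142 274.84153902  65.5       ]
0.57 [270.0, 332.5] [570.7695848  159.52446051  65.5       ]
622 [236.2, 384.3] [393.12713282 121.57287803  75.        ]
326 [294.1, 397.6] [462.91375036 293.41047641  75.        ]
259 [270.0, 322.3] [597.6662009  155.17617948  75.        ]
```

```bash
python3 -m inch '[[[0.14,0,0],0,-0.3],[[0,0,0],0,0.3],[[0,0,0],0,1],[[0,0,0],0,1],[[0,0,0],0,1],[[0,0,0],0,1],[[0,0,0],0,1],[[0,0,0],0,1],[[0,0,-0.1],0,1],[[0,0,-0.2],0,1]]'
python3 -m inch '[[[0,0,-0.2],0,1],[[-0.1,0,-0.2],0,1],[[-0.2,0,-0.2],0,1],[[-0.3,0,-0.3],0,1],[[-0.3,0,-0.3],0,1],[[-0.3,0,-0.3],0,1],[[-0.2,0,-0.3],0,1],[[-0.2,0,-0.2],0,1],[[-0.1,0,-0.1],0,1],[[0,0,0],0,1]]'
python3 - <<'E'
from h import *
go([480,-322,200],-0.1)
E
```

```text
t: 12.05
eef_pos: [565.9, 154.1, 73.4]
tcp_rot: [3.141, 0.001, -0.1]
ft_force: [0.8, -0.3, -0.8]
opening: 0.417
grip_force: 30.0
t: 13.3
eef_pos: [464.3, 164.4, 199.3]
tcp_rot: [-3.142, -0.001, -0.1]
ft_force: [-0.7, -0.4, -0.9]
opening: 0.416
grip_force: 30.0
t 13.3 pos [464.27647022 164.38042533 199.25492101] yaw -0.100 rpy [-3.142e+00 -1.000e-03 -1.000e-01] | turn units first -0.00 then units [ 1.07   8.04  -0.012] |d| 8.11
```

```bash
python3 -m inch '[[[0.1,0.4,0],0,1],[[0.1,0.8,0],0,1],[[0.1,0.9,0],0,1],[[0.1,0.95,0],0,1],[[0.1,0.95,0],0,1],[[0.1,0.95,0],0,1],[[0.1,0.95,0],0,1],[[0.1,0.9,0],0,1],[[0.1,0.7,0],0,1],[[0.1,0.5,0],0,1]]'
python3 - <<'E'
from h import *
go([477,-325,16],-0.1)
W=eyes.read_camera("wrist");save(W,"w3")
E
```

```text
t: 14.55
eef_pos: [475.8, -321.5, 198.0]
tcp_rot: [-3.141, 0.001, -0.102]
ft_force: [0.1, 1.0, -1.4]
opening: 0.422
grip_force: 30.0
t 14.55 pos [ 475.80495514 -321.50169038  197.96498964] yaw -0.102 rpy [-3.141e+00  1.000e-03 -1.020e-01] | turn units first -0.02 then units [0.029 0.058 3.033] |d| 3.03
```

View pics/w3.png

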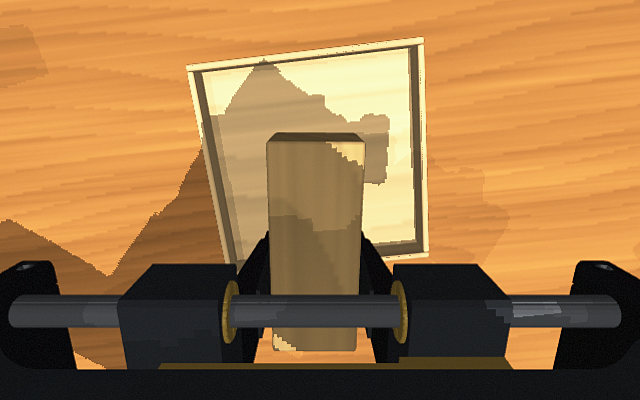

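The offcut is held square over the tray (block centre about (315, 235), tray walls at columns 200-425), so I'll lower it.

```bash
python3 -m inch '[[[0,0,0.5],0,1],[[0,0,0.6],0,1],[[0,0,0.6],0,1],[[0,0,0.5],0,1],[[0,0,0.4],0,1],[[0,0,0.2],0,1],[[0,0,0.15],0,1],[[0,0,0.04],0,1],[[0,0,0.02],0,1],[[0,0,0],0,1]]'
```

```text
t: 15.85
eef_pos: [476.3, -319.5, 18.9]
tcp_rot: [3.141, -0.001, -0.1]
ft_force: [0.4, 0.8, -0.7]
opening: 0.423
grip_force: 30.0
```

```bash
python3 -m inch '[[[0,0,0.03],0,1],[[0,0,0.03],0,1],[[0,0,0.02],0,1],[[0,0,0],0,1],[[0,0,0],0,0],[[0,0,0],0,-0.2],[[0,0,0],0,-0.2],[[0,0,0],0,-0.2],[[0,0,-0.1],0,-0.2],[[0,0,-0.3],0,-0.2]]'
python3 -m inch '[[[0,0,-0.4],0,-0.2],[[0,0,-0.5],-1,-0.5],[[0,0,-0.6],-1,-0.5],[[0,0,-0.6],-1,-0.5],[[0,-0.5,-0.4],0,-0.5],[[0,-0.9,0],0,-0.5],[[0,-1,0],0,-0.5],[[0,-1,0],0,-0.5],[[0,-1,0],0,-0.5],[[0,-1,0],0,-0.5]]'
python3 - <<'E'
from h import *
T=eyes.read_camera("top")
for r in eyes.cut_out("offcut",T)[:4]: print(r["score"],r["mask"].sum(),r["centre"],atz(T,r["centre"],41))
for r in eyes.spot_point("offcut",T)[:4]: print(r["score"],r["centre"],atz(T,r["centre"],6))
go([490,131,130],0.143)
E
```

```text
t: 17.1
eef_pos: [475.8, -319.1, 38.0]
tcp_rot: [-3.141, 0.001, -0.1]
ft_force: [0.1, -0.3, 0.4]
opening: 0.598
grip_force: 0.0
t: 18.35
eef_pos: [423.5, 2.1, 188.9]
tcp_rot: [3.141, -0.002, 0.161]
ft_force: [1.7, 0.4, -0.1]
opening: 0.749
grip_force: 0.0
0.79 441 [222.4, 425.9] [ 484.77730587 -311.38709087   41.        ]
0.66 164 [230.0, 256.2] [450.21174362 252.3983111   41.        ]
0.63 373 [245.0, 296.8] [402.76942667 116.48980089  41.        ]
0.4 3673 [226.6, 435.2] [ 471.34847508 -342.35313814   41.        ]
0.68 [221.2, 425.1] [ 488.71500327 -316.67351051    6.        ]
0.57 [227.8, 257.2] [456.88092391 253.48589629   6.        ]
t 18.5 pos [423.51550347   2.64838861 188.89251264] yaw 0.166 rpy [ 3.141e+00 -2.000e-03  1.660e-01] | turn units first 0.26 then units [ 1.4   -1.96   0.983] |d| 2.60
```

```bash
python3 -m inch '[[[0.2,-0.3,0],0.26,-0.2],[[0.3,-0.4,0],0,-0.2],[[0.3,-0.4,0],0,-0.2],[[0.3,-0.4,0.2],0,-0.2],[[0.3,-0.3,0.2],0,-0.2],[[0.2,-0.2,0.2],0,-0.2],[[0.1,0,0.2],0,-0.2],[[0,0,0.2],0,-0.2],[[0,0,0],0,-0.2],[[0,0,0],0,-0.2]]'
python3 - <<'E'
from h import *
go([505.5,134.1,22],0.143)
S=eyes.read_camera("scene")
for r in eyes.spot_point("tab_grip",S)[:2]: print(r["score"],r["centre"],atz(S,r["centre"],41))
E
```

```text
t: 19.75
eef_pos: [508.0, 133.2, 127.9]
tcp_rot: [3.141, -0.0, 0.138]
ft_force: [-0.3, 0.7, -0.5]
opening: 0.601
grip_force: 0.0
t 19.75 pos [507.97601878 133.23980778 127.88607337] yaw 0.138 rpy [ 3.141 -0.     0.138] | turn units first -0.05 then units [-0.039 -0.02   1.765] |d| 1.77
0.86 [258.1, 348.4] [505.20066969 125.36336785  41.        ]
```

```bash
python3 -m inch '[[[-0.04,-0.02,0.3],0,-0.2],[[0,0,0.4],0,-0.2],[[0,0,0.4],0,-0.2],[[0,0,0.35],0,-0.2],[[0,0,0.25],0,-0.2],[[0,0,0.06],0,-0.2],[[0,0,0],0,0.3],[[0,0,0],0,1],[[0,0,0],0,1],[[0,0,0],0,1]]'
python3 -m inch '[[[0,0,0],0,1],[[0,0,0],0,1],[[0,0,0],0,1],[[0,0,0],0,1],[[0,0,0],0,1],[[0,0,0],0,1],[[0,0,0],0,1],[[0,0,0],0,1],[[0,0,0],0,1],[[0,0,0],0,1]]'
```

```text
t: 21.1
eef_pos: [505.7, 134.1, 22.3]
tcp_rot: [3.141, -0.001, 0.139]
ft_force: [0.6, -10.2, 3.1]
opening: 0.249
grip_force: 30.0
t: 22.35
eef_pos: [505.7, 134.0, 22.3]
tcp_rot: [3.141, -0.0, 0.139]
ft_force: [0.6, -4.0, 2.6]
opening: 0.249
grip_force: 30.0
```

```bash
python3 -m inch '[[[0,0,-0.155],0,1],[[0.01,0,-0.155],0,1],[[0.02,0,-0.155],0,1],[[0.02,0,-0.154],0,1],[[0.03,0,-0.152],0,1],[[0.035,0,-0.152],0,1],[[0.045,0,-0.149],0,1],[[0.05,0,-0.148],0,1],[[0.06,0,-0.145],0,1],[[0.06,0,-0.143],0,1]]'
python3 -m inch '[[[0.07,0,-0.139],0,1],[[0.074,0,-0.137],0,1],[[0.08,0,-0.133],0,1],[[0.087,0,-0.13],0,1],[[0.093,0,-0.126],0,1],[[0.097,0,-0.121],0,1],[[0,0,0],0,1],[[0,0,0],0,1],[[0,0,0],0,1],[[0,0,0],0,1]]'
python3 - <<'E'
from h import *
s=env.state();h=np.array([717.3,164.6,41]);u=np.array([np.cos(.143),np.sin(.143),0])
g=s["eef_pos"]-h;g[2]+=18.8;x=g@u;print("r",np.hypot(x,g[2]),"theta",np.degrees(np.arctan2(g[2],-x)),s["ft_force"])
S=eyes.read_camera("scene");save(S,"s4")
im=cv2.imread("pics/s4.png")
for th in(30,40,50,60):
    for r in(175,220):
        P=h+[*( -r*np.cos(np.radians(th))*u[:2]),r*np.sin(np.radians(th))]
        for w in(0,120):
            p=proj(S,P+w*np.array([-u[1],u[0],0]));cv2.circle(im,(round(p[1]),round(p[0])),1,(0,0,255),-1)
cv2.imwrite("pics/s4c.png",cv2.resize(im[130:390,220:500],(646,600),interpolation=2))
E
```

```text
t: 23.6
eef_pos: [524.9, 136.9, 112.5]
tcp_rot: [3.141, 0.001, 0.139]
ft_force: [2.4, -4.6, -9.5]
opening: 0.25
grip_force: 30.0
t: 24.85
eef_pos: [555.1, 141.5, 159.9]
tcp_rot: [-3.142, -0.001, 0.139]
ft_force: [0.6, -3.8, 2.6]
opening: 0.25
grip_force: 30.0
r 214.04245049681035 theta 40.057670835246434 [ 0.62050438 -3.83237677  2.57657576]
```

View pics/s4c.png

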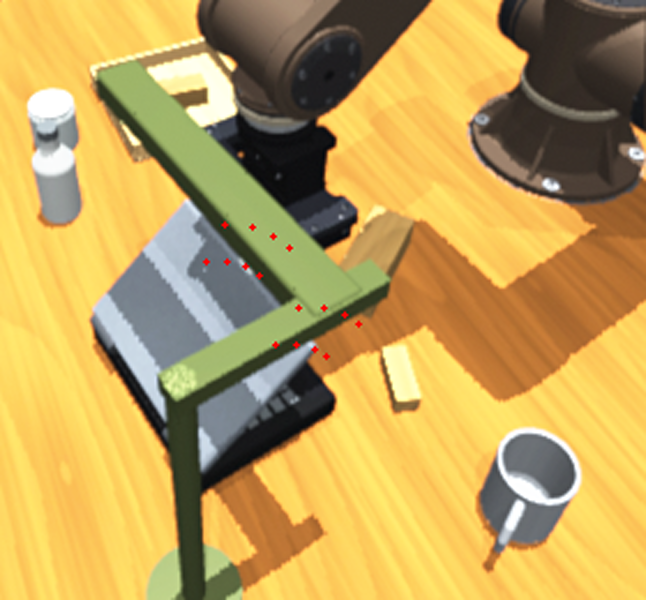

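```bash
python3 -m inch '[[[0.103,0,-0.117],0,1],[[0.107,0,-0.112],0,1],[[0,0,0],0,1],[[0,0,0],0,0.3],[[0,0,0],0,0],[[0,0,0],0,0],[[-0.1,0,0],0,0],[[-0.2,0,0],0,0],[[-0.2,0,0],0,0],[[-0.2,0,0],0,0]]'
python3 -m inch '[[[0,0,0],0,0],[[0,0,0],0,1],[[0,0,0],0,1],[[0,0,0],0,1],[[0,0,0],0,1],[[0,0,-0.08],0,1],[[0,0,0],0,1],[[0,0,0],0,1],[[0,0,0],0,1],[[0,0,0],0,1]]'
cat > ang.py <<'E'
from h import *
s=env.state();h=np.array([717.3,164.6,41]);u=np.array([np.cos(.143),np.sin(.143),0])
g=s["eef_pos"]-h;print("t",s["t"],"tool x rel hinge %.1f"%(g@u),"lat %.1f"%(g@[-u[1],u[0],0]),"z",s["eef_pos"][2],"F",np.round(s["ft_force"],1),s["opening"])
E
python3 ang.py
```

```text
t: 26.15
eef_pos: [524.7, 137.2, 173.5]
tcp_rot: [3.141, -0.0, 0.139]
ft_force: [-0.6, -0.0, 0.0]
opening: 0.499
grip_force: 0.0
t: 27.4
eef_pos: [525.7, 137.3, 178.1]
tcp_rot: [3.141, 0.0, 0.139]
ft_force: [0.1, 0.7, -0.2]
opening: 0.004
grip_force: 0.0
t 27.4 tool x rel hinge -193.5 lat 0.3 z 178.12961550218645 F [ 0.1  0.7 -0.2] 0.0042795232191041414
```

```bash
python3 -m inch '[[[0.13,0,0],0,1],[[0.13,0,0],0,1],[[0.1,0,0],0,1],[[0.06,0,-0.05],0,1],[[0.06,0,-0.05],0,1],[[0.05,0,-0.05],0,1],[[0.05,0,-0.05],0,1],[[0.05,0,-0.04],0,1],[[0,0,0],0,1],[[0,0,0],0,1]]'
python3 ang.py
```

```text
t: 28.65
eef_pos: [561.5, 142.5, 192.7]
tcp_rot: [3.142, 0.005, 0.139]
ft_force: [-13.0, -1.9, 9.0]
opening: 0.006
grip_force: 6.1
t 28.65 tool x rel hinge -157.4 lat 0.3 z 192.66397810195366 F [-13.   -1.9   9. ] 0.00623031363162851
```

```bash
python3 -m inch '[[[0.04,0,-0.05],0,1],[[0.04,0,-0.05],0,1],[[0.04,0,-0.04],0,1],[[0.04,0,-0.04],0,1],[[0.04,0,-0.04],0,1],[[0.04,0,-0.03],0,1],[[0.04,0,-0.03],0,1],[[0.03,0,-0.02],0,1],[[0,0,0],0,1],[[0,0,0],0,1]]'
python3 ang.py
python3 - <<'E'
from h import *
S=eyes.read_camera("scene");save(S,"s5");h=np.array([717.3,164.6,41]);u=np.array([np.cos(.143),np.sin(.143),0]);v=np.array([-u[1],u[0],0])
im=cv2.resize(cv2.imread("pics/s5.png")[200:300,290:380],(720,800),interpolation=2)
# silhouettes: screen left edge front corner (underside & top) for th
for th,c in((50,(0,0,255)),(54,(0,255,255)),(58,(255,0,0)),(62,(255,0,255))):
    a=np.radians(th);d=-np.cos(a)*u+[0,0,np.sin(a)];n=np.sin(a)*u+[0,0,np.cos(a)]
    for o in(-7,7):
        p=[proj(S,h+175*d+120*v+o*n),proj(S,h+120*d+120*v+o*n)]
        q=[tuple(np.round((np.array([k[1]-290,k[0]-200])+.5)*8).astype(int).tolist()) for k in p]
        cv2.line(im,q[0],q[1],c,1)
cv2.imwrite("pics/s5c.png",im[:600])
q=[proj(S,h+175*(-np.cos(np.radians(t))*u+[0,0,np.sin(np.radians(t))])+120*v).round(1).tolist() for t in(50,54,58,62)];print(q)
E
```

```text
t: 29.9
eef_pos: [581.8, 145.1, 210.8]
tcp_rot: [3.141, -0.001, 0.139]
ft_force: [-2.6, -0.2, -1.4]
opening: 0.003
grip_force: 1.3
t 29.9 tool x rel hinge -136.8 lat 0.1 z 210.77537850160317 F [-2.6 -0.2 -1.4] 0.0025729709976625667
[[279.1, 348.2], [279.0, 344.7], [279.3, 341.0], [279.8, 336.9]]
```

View pics/s5c.png

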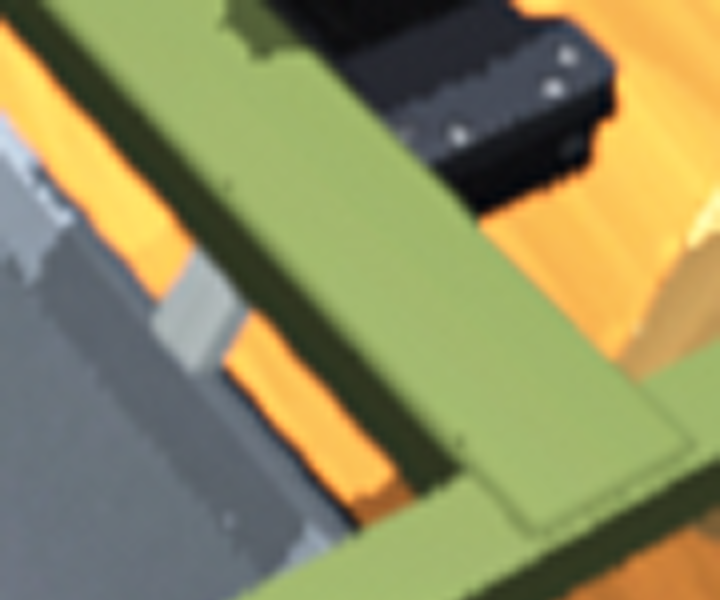

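The screen is high behind the bar, its front edge running from about (246, 318) to (266, 334) in the scene image. I'll fit the angle to that edge.

```bash
cat > fit.py <<'E'
from h import *
import sys
S=eyes.read_camera("scene");h=np.array([717.3,164.6,41]);u=np.array([np.cos(.143),np.sin(.143),0]);v=np.array([-u[1],u[0],0])
g=cv2.GaussianBlur(S["pixels"].astype(float),(0,0),.7)
R,B=g[:,:,0],g[:,:,2]
def line(th,o,ys):
    a=np.radians(th);d=-np.cos(a)*u+[0,0,np.sin(a)];n=np.sin(a)*u+[0,0,np.cos(a)]
    return [proj(S,h+175*d+y*v+o*n) for y in ys]
# silhouette: along rows, the grey->orange switch, rows 247..264
pts=[]
for r in range(248,264):
    row=(R-B)[r,300:345];k=np.where((row[:-1]<60)&(row[1:]>=60))[0]
    if len(k): c=300+k[0]+(60-row[k[0]])/(row[k[0]+1]-row[k[0]]);pts.append((r,c))
pts=np.array(pts);print(len(pts),pts[0].round(1),pts[-1].round(1))
for th in range(48,67,2):
    out=[]
    for o in(-7,7):
        q=np.array(line(th,o,np.linspace(-60,120,50)));q=q[np.argsort(q[:,0])]
        out.append(np.median(pts[:,1]-np.interp(pts[:,0],q[:,0],q[:,1])))
    print(th,np.round(out,2))
E
python3 fit.py
```

```text
16 [248.  319.5] [263.  332.8]
48 [-5.63 -2.53]
50 [-4.36 -0.97]
52 [-2.96  0.72]
54 [-1.44  2.57]
56 [0.21 4.53]
58 [2.02 6.62]
60 [3.95 8.83]
62 [ 6.   11.15]
64 [ 8.17 13.58]
66 [10.47 16.13]
```

```bash
python3 -m inch '[[[0.01,0,-0.01],0,1],[[0.01,0,-0.01],0,1],[[0.01,0,-0.01],0,1],[[0.01,0,0],0,1],[[0.005,0,0],0,1],[[0,0,0],0,1],[[0,0,0],0,1],[[0,0,0],0,1],[[0,0,0],0,1],[[0,0,0],0,1]]'
python3 ang.py; python3 fit.py | sed -n 4,8p
```

```text
t: 31.25
eef_pos: [584.1, 145.5, 212.6]
tcp_rot: [3.141, 0.0, 0.139]
ft_force: [-5.7, -2.0, -0.6]
opening: 0.002
grip_force: 2.9
t 31.25 tool x rel hinge -134.5 lat 0.1 z 212.61876865497337 F [-5.7 -2.  -0.6] 0.002323748885278273
52 [-3.02  0.68]
54 [-1.5   2.52]
56 [0.17 4.49]
58 [1.97 6.57]
60 [3.9  8.78]
```

```bash
python3 -m inch '[[[0.01,0,0],0,1],[[0.01,0,-0.005],0,1],[[0.01,0,-0.005],0,1],[[0,0,0],0,1],[[0,0,0],0,1],[[0,0,0],0,1],[[0,0,0],0,1],[[0,0,0],0,1],[[0,0,0],0,1],[[0,0,0],0,1]]'
python3 ang.py; python3 fit.py | sed -n 4,8p
```

```text
t: 32.55
eef_pos: [585.8, 145.7, 213.5]
tcp_rot: [3.141, 0.0, 0.139]
ft_force: [-7.1, -0.5, 2.8]
opening: 0.004
grip_force: 3.6
t 32.55 tool x rel hinge -132.8 lat 0.0 z 213.50734340590813 F [-7.1 -0.5  2.8] 0.004109329436348703
52 [-3.05  0.63]
54 [-1.52  2.48]
56 [0.13 4.44]
58 [1.93 6.53]
60 [3.86 8.74]
```

Under a static push of 7 N the force sits entirely on the fingers, and the screen stays at about 55.8 deg. To gain margin without nearing the bar, I'll turn the tool 90 deg and push with the outer face of an opened finger, which keeps the column well back.

```bash
python3 -m inch '[[[-0.2,0,0],0,1],[[-0.4,0,0],0,1],[[-0.5,0,0],0,1],[[-0.4,0,0.2],-1,1],[[0,0,0.2],-1,-1],[[0,0,0.2],-1,-1],[[0,0,0],-1,-1],[[0,0,0],-1,-1],[[0,0,0],-1,-1],[[0,0,0],-1,-1]]'
python3 -m inch '[[[0,0,0],-1,-1],[[0,0,0],-1,-1],[[0,0,0],-1,-1],[[0,0,0],-1,-1],[[0,0,0],-1,-1],[[0,0,0],-1,-1],[[0,0,0],-1,-1],[[0,0,0],-1,-1],[[0,0,0],-1,-1],[[0,0,0],-1,-1]]'
python3 ang.py; python3 fit.py
```

```text
t: 33.85
eef_pos: [497.3, 133.3, 177.5]
tcp_rot: [3.14, -0.002, 0.752]
ft_force: [-0.1, -0.0, -0.5]
opening: 0.58
grip_force: 0.0
t: 35.1
eef_pos: [497.3, 133.3, 177.5]
tcp_rot: [3.139, -0.0, 1.625]
ft_force: [-0.4, -0.8, -0.4]
opening: 0.998
grip_force: 0.0
t 35.1 tool x rel hinge -222.2 lat 0.4 z 177.52422579821976 F [-0.4 -0.8 -0.4] 0.9979607050796798
16 [248.  319.5] [263.  333.1]
48 [-5.65 -2.55]
50 [-4.38 -0.99]
52 [-2.98  0.7 ]
54 [-1.45  2.54]
56 [0.19 4.5 ]
58 [1.99 6.59]
60 [3.92 8.8 ]
62 [ 5.97 11.12]
64 [ 8.14 13.55]
66 [10.43 16.09]
```

```bash
python3 -m inch '[[[0,0.1,0],-1,-1],[[0,0.2,0],0,-1],[[0,0.15,0],0,-1],[[0,0.1,0],0,-1],[[0,0.05,0],0,-1],[[0,0.03,0],0,-1],[[0,0.03,0],0,-1],[[0,0.03,0],0,-1],[[0,0,0],0,-1],[[0,0,0],0,-1]]'
python3 ang.py; python3 fit.py | sed -n 4,8p
```

```text
t: 36.4
eef_pos: [537.9, 138.5, 177.0]
tcp_rot: [3.142, 0.0, 1.71]
ft_force: [0.2, 0.4, -0.2]
opening: 0.999
grip_force: 0.0
t 36.4 tool x rel hinge -181.3 lat -0.2 z 177.00232646094452 F [ 0.2  0.4 -0.2] 0.9994420820778133
52 [-3.1  0.6]
54 [-1.58  2.44]
56 [0.09 4.41]
58 [1.9  6.49]
60 [3.82 8.7 ]
```

```bash
python3 -m inch '[[[0,0.03,0],0,-1],[[0,0.03,0],0,-1],[[0,0.02,0],0,-1],[[0,0.02,0],0,-1],[[0,0,0],0,-1],[[0,0,0],0,-1],[[0,0,0],0,-1],[[0,0,0],0,-1],[[0,0,0],0,-1],[[0,0,0],0,-1]]'
python3 ang.py; python3 fit.py | sed -n 4,8p
```

```text
t: 37.7
eef_pos: [542.7, 139.3, 178.0]
tcp_rot: [-3.14, 0.0, 1.71]
ft_force: [-14.8, -2.9, 15.8]
opening: 1.001
grip_force: 7.8
t 37.7 tool x rel hinge -176.4 lat -0.2 z 178.01749319391251 F [-14.8  -2.9  15.8] 1.0006515206774407
52 [-3.14  0.53]
54 [-1.62  2.35]
56 [0.03 4.32]
58 [1.81 6.4 ]
60 [3.73 8.61]
```

Friction is jamming it: 15.8 N vertical against 14.8 N horizontal. I'll lift while pushing so the friction helps.

```bash
python3 -m inch '[[[0,0,-0.04],0,-1],[[0,0,-0.04],0,-1],[[0,0.02,-0.03],0,-1],[[0,0.02,-0.03],0,-1],[[0,0,0],0,-1],[[0,0,0],0,-1],[[0,0,0],0,-1],[[0,0,0],0,-1],[[0,0,0],0,-1],[[0,0,0],0,-1]]'
python3 ang.py; python3 fit.py | sed -n 4,8p
```

```text
t: 39.0
eef_pos: [546.4, 139.7, 185.4]
tcp_rot: [3.141, 0.0, 1.71]
ft_force: [-2.2, -0.1, -1.3]
opening: 1.001
grip_force: 1.3
t 39.0 tool x rel hinge -172.7 lat -0.3 z 185.42419587607074 F [-2.2 -0.1 -1.3] 1.0005720236070224
52 [-3.13  0.55]
54 [-1.61  2.36]
56 [0.05 4.3 ]
58 [1.82 6.38]
60 [3.72 8.59]
```

```bash
python3 -m inch '[[[0,-0.1,0],0,-1],[[0,-0.3,0],0,-1],[[0,-0.5,0],0,-1],[[0,-0.5,0],0,-1],[[0,-0.3,0],0,-1],[[0,0,0],0,-1],[[0,0,0],0,-1],[[0,0,0],0,-1],[[0,0,0],0,-1],[[0,0,0],0,-1]]'
python3 ang.py
python3 - <<'E'
from h import *
S=eyes.read_camera("scene");save(S,"s6")
h=np.array([717.3,164.6,41]);u=np.array([np.cos(.143),np.sin(.143),0]);v=np.array([-u[1],u[0],0])
for r in eyes.spot_point("tab_grip",S)[:2]: print("tab",r["score"],r["centre"])
for r in eyes.cut_out("tab_grip",S)[:1]+eyes.cut_out("screen",S)[:1]: print(r["score"],r["mask"].sum(),r["centre"])
a=cv2.imread("pics/s5.png").astype(int);b=cv2.imread("pics/s6.png").astype(int)
for n,im in(("s5",a),("s6",b)):
  for r in(246,250,254,258,262): print(n,r,(im[r,300:340,2]-im[r,300:340,0]).tolist())
for th in(54,56,58,60,62,64):
    t=np.radians(th);d=-np.cos(t)*u+[0,0,np.sin(t)];n=np.sin(t)*u+[0,0,np.cos(t)]
    print(th,"tabgrip",proj(S,h+205*d).round(1),"tabbase L,R top",proj(S,h+175*d+12*v+6*n).round(1),proj(S,h+175*d-12*v+6*n).round(1))
E
```

```text
t: 40.3
eef_pos: [445.4, 125.6, 185.3]
tcp_rot: [-3.141, 0.0, 1.709]
ft_force: [1.0, 0.1, 0.7]
opening: 1.0
grip_force: 0.0
t 40.3 tool x rel hinge -274.7 lat 0.1 z 185.25731142931218 F [1.  0.1 0.7] 1.0002451999001774
tab 0.76 [230.1, 317.4]
tab 0.48 [291.8, 311.0]
0.71 3833 [261.3, 294.3]
0.67 3932 [261.9, 293.8]
s5 246 [-19, -20, -17, -17, -17, -17, -17, -17, -16, -16, -17, -16, -16, -16, -16, -14, -15, -14, 62, 173, 162, 159, 160, 165, 165, 164, 165, 171, 127, 50, 13, 11, 13, 16, 16, 17, 23, 35, 46, 50]
s5 250 [-17, -19, -19, -18, -18, -17, -17, -17, -17, -17, -18, -18, -16, -18, -17, -17, -19, -20, -20, -20, -21, 14, 140, 167, 162, 164, 163, 163, 162, 164, 165, 169, 93, 20, 10, 13, 15, 16, 16, 18]
s5 254 [-19, -18, -18, -19, -19, -17, -18, -18, -16, -16, -16, -18, -16, -17, -17, -17, -16, -17, -19, -18, -18, -18, -19, -20, 3, 95, 170, 167, 165, 165, 164, 163, 164, 167, 171, 124, 49, 13, 11, 14]
s5 258 [-19, -18, -18, -18, -18, -18, -18, -18, -18, -18, -19, -17, -16, -15, -16, -16, -17, -17, -16, -16, -17, -18, -19, -18, -18, -19, -20, -15, 54, 169, 169, 165, 163, 165, 165, 164, 
[... 943 characters left out ...]
 -28, -21, -10, -8, -5, 64, 169, 158, 155, 157, 158, 160, 160, 172, 159, 111, 49]
s6 262 [-18, -19, -18, -18, -19, -19, -19, -20, -20, -18, -18, -19, -20, -21, -20, -19, -18, -17, -16, -17, -18, -21, -26, -29, -27, -28, -29, -28, -16, -8, -10, 13, 94, 130, 136, 136, 136, 136, 136, 136]
54 tabgrip [232.7 321.2] tabbase L,R top [245.9 315.8] [239.3 310.3]
56 tabgrip [232.5 319.1] tabbase L,R top [245.9 313.9] [239.2 308.4]
58 tabgrip [232.3 316.9] tabbase L,R top [246.  311.9] [239.2 306.4]
60 tabgrip [232.3 314.6] tabbase L,R top [246.1 309.9] [239.3 304.4]
62 tabgrip [232.4 312.2] tabbase L,R top [246.3 307.8] [239.5 302.4]
64 tabgrip [232.5 309.8] tabbase L,R top [246.5 305.6] [239.7 300.2]
```

Run:
```python
import cv2,numpy as np
for f in("s4","s5","s6"):
    im=cv2.imread(f"pics/{f}.png").astype(int)
    for r in(254,260): print(f,r,im[r,300:332].sum(1).tolist())
# tab: bright neutral
for f in("s5","s6"):
    im=cv2.imread(f"pics/{f}.png").astype(int)
    sub=im[225:252,300:326]
    print(f);print("\n".join(" ".join("%3d"%v for v in (row.sum(1)//3)) for row in sub[3:24:3]))
```

```text
s4 254 [627, 630, 614, 584, 574, 572, 578, 583, 499, 365, 322, 325, 333, 332, 331, 334, 337, 329, 330, 331, 333, 334, 334, 326, 328, 327, 332, 333, 337, 336, 341, 379]
s4 260 [633, 633, 625, 626, 629, 630, 629, 607, 583, 575, 578, 570, 495, 458, 367, 327, 331, 327, 324, 322, 323, 329, 331, 327, 324, 325, 325, 321, 322, 329, 327, 325]
s5 254 [346, 350, 350, 346, 345, 346, 343, 331, 326, 306, 297, 296, 297, 300, 304, 304, 302, 299, 304, 320, 344, 341, 322, 264, 206, 310, 482, 540, 542, 534, 534, 537]
s5 260 [342, 338, 343, 341, 343, 339, 336, 340, 338, 338, 342, 340, 325, 312, 297, 293, 297, 297, 293, 298, 300, 302, 300, 302, 319, 344, 335, 318, 250, 169, 268, 465]
s6 254 [336, 339, 332, 335, 337, 336, 335, 334, 332, 315, 311, 302, 296, 289, 308, 468, 600, 659, 659, 637, 531, 317, 155, 113, 161, 337, 517, 562, 567, 560, 559, 559]
s6 260 [329, 331, 332, 328, 329, 329, 330, 331, 330, 329, 327, 326, 330, 334, 317, 307, 292, 292, 292, 294, 438, 598, 654, 653, 627, 526, 314, 152, 117, 145, 323, 512]
s5
106 126 177 189 192 192 192 194 194 194 191 175 122  63  43  42  44  44  45  49  73 106 1
[... 669 characters left out ...]
 194 194 193 196 206 146  71  42  41  43  43  44  48  72 107 130 145 152 153
209 203 188 183 188 191 192 193 192 207 233 238 239 240 216 146  70  42  43  44  44  44  56  84 113 134
205 218 216 214 206 191 188 195 226 236 236 236 235 236 239 242 241 165  75  43  42  45  44  44  45  63
102 153 196 217 217 210 212 232 235 236 235 234 236 238 240 221 165 143 161 164 124  68  43  43  44  44
 97  98  98 128 178 220 233 236 235 233 234 236 239 234 183 144 150 189 187 184 185 188 177 131  67  43
111 104  99  97  96 103 157 206 230 236 237 239 211 158 136 105 112 178 195 196 192 187 186 189 188 155
111 111 107 105  99  98  98  96 112 189 222 204 191 175 134  70  40  41  91 173 194 196 191 185 186 189
```

Run:
```python
from h import *
S=eyes.read_camera("scene");h=np.array([717.3,164.6,41]);u=np.array([np.cos(.143),np.sin(.143),0]);v=np.array([-u[1],u[0],0])
for th in range(52,70,2):
    a=np.radians(th);d=-np.cos(a)*u+[0,0,np.sin(a)];n=np.sin(a)*u+[0,0,np.cos(a)];o=[]
    for k in(7,-7):
        q=np.array([proj(S,h+175*d+y*v+k*n) for y in np.linspace(-100,120,60)]);q=q[np.argsort(q[:,0])]
        o+=list(np.interp([254,260],q[:,0],q[:,1]))
    print(th,np.round(o,1))
print("s6 measured [314.8 319.9 320.3 325.3]")
for n in("glue","tin","mug"):
    for r in eyes.spot_point(n,S)[:1]: print(n,atz(S,r["centre"],0).round(0))
for r in eyes.cut_out("offcut",S)[:4]: print(r["mask"].sum(),atz(S,r["centre"],35).round(0))
print(env.state()["t"])
```

```text
52 [323.9 328.9 327.6 332.6]
54 [322.1 327.  326.1 331. ]
56 [320.1 325.  324.4 329.4]
58 [318.1 322.9 322.6 327.6]
60 [315.9 320.7 320.7 325.6]
62 [313.6 318.4 318.7 323.6]
64 [311.2 315.9 316.5 321.4]
66 [308.7 313.4 314.3 319.1]
68 [306.  310.7 311.9 316.7]
s6 measured [314.8 319.9 320.3 325.3]
glue [ 694. -186.    0.]
tin [ 674. -310.   -0.]
mug [411. 422.   0.]
610 [364.  88.  35.]
207 [ 463. -301.   35.]
411 [442. 271.  35.]
40.75
```

```bash
python3 -c "
from cell import env
print(env.job_done())"
```

```text
the job is handed in; nothing more can be done
None
```

I handed the job in at about 41 s; no verdict came back. By my measurements the offcut lies at rest in the tray, the screen stands at about 60.6°, the glue, mug and tin show no real movement, and the arm is clear of everything.

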